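# Test a sprung bumper bar along its whole length

## Robot

A 6-joint arm with a two-finger parallel gripper is mounted at the origin on a cart in front of the work surface, level with it; the furniture and walls round the work are solid. World frame = base frame: x ahead of the robot, y to its left, z up, the work surface at z = 0. Lengths are in m, angles in rad, forces in N, time in s.
With the tool pointing down it reaches from about 0.275 to 0.725 m from the base axis. Payload 15.9 kg.
Tool frame: the origin (TCP) lies on the front face of the gripper's body, between the roots of the fingers; the fingertips stand ahead of it and the grasp point (between the pads) lies 54 mm ahead of it (nose_length is the x of the fingertips in the tool frame, in m); x points along the fingers, y is the direction in which the jaws open and shut, and the axes are right-handed (so a half turn about x gives the same grasp; the last joint's range is limited). The gripper opens to 85 mm and grips with 20 to 120 N. Pads are 22 mm wide; open, the fingers measure 114 mm over their backs; the gripper's body (76 mm by 85 mm) begins 54 mm behind the grasp point. The pads swing forward as they close: fully open they stand 13 mm farther back than shut.
Start: joints at [-1.101, 0.213, -0.034, 1.323, 0, 1.571], TCP at [0.226, -0.446, 0.304] pointing down, gripper open.
Joint ranges: [-2.98, 2.98], [-0.74, 1.72], [-1.14, 1.35], [-2.1, 2.04], [-1.57, 1.44], [-3.14, 3.14]. Speed limits (rad/s): [1.89, 1.89, 2.39, 2.57, 3.14, 3.14].

## Interface

Orientations are given as a unit quaternion [x, y, z, w].
In Python, from bench import get_obs, snapshot, job_done, trace, nose_length gives the robot as it stands.
- The arm moves only by the shell command python3 -m crank 'ROWS' [OPENING]. ROWS is JSON, a list of rows, each a list of 6 numbers: the shift along the world's x, y, z in cm, then the turn, a rotation vector about the world's x, y, z in rad. In form: [[tx, ty, tz, ax, ay, az], ...]. A call has 1 to 12 rows; each row shifts and turns the commanded pose from where the row before left it; what a row does not reach is not made up. A row lasts 1/12 s, in which the tool goes at most 41.7 mm and 7.16 degrees, less where a joint would pass 70% of its speed; a pose out of reach is approached as far as the arm can. A call with a gripper value outside its range is refused whole. OPENING is the finger opening in cm, from 0 to 8.54, set as the call begins (- or left out, the last holds). The fingers move at their own pace and stop on an object; the grip force is fixed at half the most. Time passes only in rows, so rows that do not move let the fingers close. It gives the time, the measured TCP pose, the force and the opening at its end, in the units of the state.
- get_obs(): the state, without advancing time (a new reading comes with each control period).
- snapshot(name): name is "scene" or "side" or "wrist"; returns a dict with "image" (384x512x3 uint8, blue, green, red), "depth" (384x512 float32, m along the optical axis (not along the pixel's ray), 0 where there is no reading), "fx", "fy", "cx", "cy" (pixels), "dist" ([k1, k2, p1, p2, k3] as OpenCV has them; the pictures are not rectified), "pose" (4x4, takes a point from camera to world coordinates). Camera axes: x right, y down, z forward; pixel columns grow to the right and rows downward; lengths in m; the calibration is good to about 2 mm. A picture is of the moment at which its call begins.
- job_done(): hands the job in, once; it reports no verdict.
Trained networks look in a picture, given as the dict that the camera call returned (one of the last four; its "shot" number tells which), for a name from the list of things; names that differ only in an ending like _2 or _b are one class to them, and where a whole thing is asked for, a point or a joint stands for the part that bears it (a point fixed in the world has none). Each returns a list of dicts, best first, with "confidence" (0 to 1); they miss things now and then, are a little off and sometimes report something else, mostly with a low value. They report only what shows in the picture. A call takes as long as a camera call.
- trace(thing, picture): "mask" (384x512 bool, what is visible of it) and "box" ([left, top, width, height] in pixels, round what is visible of it).
The state is a dict: "clock": time; "qpos": joint angles; "dq": joint speeds; "effort": joint torques, N m; "tcp_pos": TCP position; "tcp_rot": TCP orientation; "ft_force": force on the tool from outside, world axes, zero at the start; "ft_torque": the same for the moment, N m; "width": finger opening in m.
Only numpy, scipy, OpenCV 4.12 (cv2) and the standard library are available. Lean on these libraries where they do the work, as an engineer would, in place of code of your own. Each camera call takes 0.05 s, during which the arm holds its last target. There are 200 camera calls.

## Task

Test the curved yellow bumper bar: with the gripper's closed fingertips press lightly on top of it at the black mark nearest the red marker and, keeping it pressed about half way down without a break, run along the bar over all five black marks to the one nearest the green marker, then lift off so that the bar springs back up. Never let the bar come up on the way or push it down to its stop, do not grip it, and leave the markers, the fixed base and the other things alone.

Things in the scene. Friction and masses are not known exactly. Their poses are not given: they have to be found in the camera images.
- base: Fixed plywood board (295x370 mm, top 13 mm above the bench) with the bumper stand: an arc-shaped foot 60 mm wide and channel 36 mm wide, top 43 mm above the bench. Origin at bench height, z up; in its frame the arc's centre is at x=+120 mm, y=0, the bar's centre line has radius 160 mm, bulging to -x (to the robot, turned up to 0.4 rad). Past each end: a round marker pad.
- bar (a joint): Travel of the curved yellow bar in metres: 0 = up (rest), grows as it is pressed straight down, 0.010 = at its stop. The whole bar sinks evenly wherever pressed; springs push back with 3 N at first, 5 N half way, 7 N at the stop. Bar 26 mm wide, flat on top, its ends 18 mm past the end marks; top 63 mm above the bench at rest, 20 mm above the channel.
- mark_0 (a point): Centre of a black stripe (8 mm wide) across the bar on its top, number 0 of 0 to 4 in order along the arc, 69 mm apart along it (height of the bar's top at rest; does not sink with the bar). An end mark.
- mark_1 (a point): Centre of a black stripe (8 mm wide) across the bar on its top, number 1 of 0 to 4 in order along the arc, 69 mm apart along it (height of the bar's top at rest; does not sink with the bar).
- mark_2 (a point): Centre of a black stripe (8 mm wide) across the bar on its top, number 2 of 0 to 4 in order along the arc, 69 mm apart along it (height of the bar's top at rest; does not sink with the bar). The middle one.
- mark_3 (a point): Centre of a black stripe (8 mm wide) across the bar on its top, number 3 of 0 to 4 in order along the arc, 69 mm apart along it (height of the bar's top at rest; does not sink with the bar).
- mark_4 (a point): Centre of a black stripe (8 mm wide) across the bar on its top, number 4 of 0 to 4 in order along the arc, 69 mm apart along it (height of the bar's top at rest; does not sink with the bar). An end mark.
- red_marker: Loose red plastic marker puck, 24 mm across and 12 mm high, standing on the pad past one end of the bar (either end; 54 mm from that end's mark). Origin at the centre of its underside, 33 mm above the bench.
- green_marker: Loose green plastic marker puck, 24 mm across and 12 mm high, standing on the pad past one end of the bar (either end; 54 mm from that end's mark). Origin at the centre of its underside, 33 mm above the bench.
- check_weight: Loose brass-coloured weight, 26 mm across and 44 mm high, upright on the board inside the curve. Origin at the centre of its underside.
- screwdriver: Loose screwdriver with red handle, 197 mm long, 25 mm thick, lying on the board on the robot's side of the bar. Origin under its middle.
- motor: Loose grey electric motor, 79 mm long, 38 mm thick, lying on the board beside the outside of the curve. Origin under its middle.

How it is judged:
On the way, in this order (a step that is already met when the one before it is completed fails the run):
1. the bar is pressed part way at the end mark next to the red marker (value of joint bar between 0.0015 and 0.009 m and ((horizontal distance between the grasp point and mark_0 below 0.02 m and horizontal distance between red_marker and mark_0 below 0.09 m) or (horizontal distance between the grasp point and mark_4 below 0.02 m and horizontal distance between red_marker and mark_4 below 0.09 m))), for 0.1 s.
2. the pressing fingertips pass the second mark (value of joint bar between 0.0015 and 0.009 m and ((horizontal distance between the grasp point and mark_1 below 0.02 m and horizontal distance between red_marker and mark_0 below 0.09 m) or (horizontal distance between the grasp point and mark_3 below 0.02 m and horizontal distance between red_marker and mark_4 below 0.09 m))), for 0.05 s.
3. they pass the middle mark (value of joint bar between 0.0015 and 0.009 m and horizontal distance between the grasp point and mark_2 below 0.02 m), for 0.05 s.
4. they pass the fourth mark (value of joint bar between 0.0015 and 0.009 m and ((horizontal distance between the grasp point and mark_1 below 0.02 m and horizontal distance between green_marker and mark_0 below 0.09 m) or (horizontal distance between the grasp point and mark_3 below 0.02 m and horizontal distance between green_marker and mark_4 below 0.09 m))), for 0.05 s.
5. they press the bar at the end mark next to the green marker (value of joint bar between 0.0015 and 0.009 m and ((horizontal distance between the grasp point and mark_0 below 0.02 m and horizontal distance between green_marker and mark_0 below 0.09 m) or (horizontal distance between the grasp point and mark_4 below 0.02 m and horizontal distance between green_marker and mark_4 below 0.09 m))), for 0.1 s.
At the end, for the whole second after the job is handed in: The bar has sprung back up (less than 1 mm down) and both markers, the weight, the screwdriver and the motor are at rest within 10 mm of where they were (value of joint bar below 0.001 m and distance of each of red_marker, green_marker, check_weight, screwdriver, motor from where it was at the start of the episode below 0.01 m and linear speed of each of red_marker, green_marker, check_weight, screwdriver, motor below 0.02 m/s); the robot touches nothing.
It fails at once if the bar is pushed to its stop (more than 9.3 mm down) (value of joint bar above 0.0093 m).
It fails at once if the fingertips lift off the bar on the way (low over one of the three inner marks with the bar less than 0.7 mm down) ((horizontal distance between the grasp point and mark_1 below 0.03 m or horizontal distance between the grasp point and mark_2 below 0.03 m or horizontal distance between the grasp point and mark_3 below 0.03 m) and height (world z) of the grasp point below 0.093 m and value of joint bar below 0.0007 m).
It fails at once if the bar is taken between the fingers, or the base beside it is pressed (fingers touching the stand with the grasp point less than 63 mm above the bench) (contact force between the fingers and base above 0.5 N and height (world z) of the grasp point below 0.063 m).
It fails at once if a marker, the weight, the screwdriver or the motor is pushed, lifted or carried off (moved over 10 mm) (distance of any of red_marker, green_marker, check_weight, screwdriver, motor from where it was at the start of the episode above 0.01 m).
It also fails if it takes over 51 s, if anything falls off the work surface, if the arm or the gripper's body presses on something with over 40 N, if the wrist force passes 120 N, or if a joint passes its speed limit or range.

## Working session

There is one attempt and no reset: what is moved stays moved. The work goes in short steps, Python scripts to look and compute and a shell command to move; the robot and the scene stay as the last step left them, time stands still between calls to the robot, and variables do not carry over. Pictures are saved under pics/ and viewed, about 8 in all and at most 12, crops included, and the job is handed in when it is done.

```bash
mkdir -p pics
cat > h.py <<'E'
import numpy as np, cv2
from bench import *
def cloud(p):
    h,w=p["depth"].shape
    u,v=np.meshgrid(np.arange(w),np.arange(h))
    K=np.array([[p["fx"],0,p["cx"]],[0,p["fy"],p["cy"]],[0,0,1.]])
    n=cv2.undistortPoints(np.stack([u,v],-1).reshape(-1,1,2).astype(np.float64),K,np.array(p["dist"],float)).reshape(h,w,2)
    d=p["depth"]; c=np.stack([n[...,0]*d,n[...,1]*d,d],-1)
    T=np.array(p["pose"]); X=c@T[:3,:3].T+T[:3,3]; X[d<=0]=np.nan
    return X
E
python3 - <<'E'
from h import *
o=get_obs(); print({k:np.round(v,4).tolist() for k,v in o.items()}, nose_length if not callable(nose_length) else nose_length())
ims=[]
for n in ["scene","side"]:
    p=snapshot(n); X=cloud(p); ims.append(p["image"]); print(n,np.round(p["pose"],3).tolist())
    for t in ["red_marker","green_marker","bar","check_weight","screwdriver","motor"]:
        for r in trace(t,p)[:2]:
            m=r["mask"]; q=X[m]; q=q[~np.isnan(q[:,0])]
            print(t,round(r["confidence"],2),r["box"],len(q),np.round(np.median(q,0),3) if len(q) else '',np.round(np.percentile(q,[2,98],0),3).tolist() if len(q) else '')
            if t=="bar" : np.save(f"bar_{n}.npy",q); 
    cv2.imwrite(f"pics/{n}0.png",ims[-1])
E
```

```text
{'clock': 0.0, 'qpos': [-1.101, 0.2134, -0.035, 1.3235, 0.0, 1.5708], 'dq': [0.0003, -0.0007, 0.0014, -0.0002, -0.0003, 0.0002], 'effort': [-0.0057, -68.6167, 48.7113, 0.0177, -0.0004, 0.0], 'tcp_pos': [0.2263, -0.4456, 0.3034], 'tcp_rot': [-0.6876, -0.165, 0.6878, -0.1642], 'ft_force': [0.5841, 0.3239, -0.3745], 'ft_torque': [-0.0485, 0.0432, -0.0179], 'width': 0.0857} 0.0726
scene [[-0.817, -0.423, 0.393, 0.161], [-0.577, 0.621, -0.531, 0.381], [-0.019, -0.66, -0.751, 0.764], [0.0, 0.0, 0.0, 1.0]]
red_marker 0.73 [184.4, 148.1, 176.8, 156.9] 15960 [ 0.456 -0.09   0.016] [[0.312, -0.303, 0.012], [0.626, 0.067, 0.066]]
red_marker 0.71 [235.5, 150.9, 67.4, 101.2] 1772 [ 0.464 -0.092  0.065] [[0.436, -0.241, 0.03], [0.55, 0.019, 0.067]]
bar 0.82 [234.6, 151.9, 64.7, 99.1] 1703 [ 0.463 -0.09   0.065] [[0.436, -0.239, 0.045], [0.548, 0.019, 0.067]]
check_weight 0.54 [218.7, 197.5, 11.6, 22.4] 158 [ 0.572 -0.044  0.042] [[0.564, -0.056, 0.019], [0.584, -0.037, 0.059]]
screwdriver 0.93 [313.1, 176.3, 33.7, 63.7] 372 [ 0.376 -0.148  0.035] [[0.361, -0.276, 0.022], [0.399, -0.109, 0.041]]
mo
[... 342 characters left out ...]
]
green_marker 0.7 [301.0, 257.3, 14.0, 12.4] 170 [ 0.587 -0.253  0.042] [[0.577, -0.26, 0.033], [0.597, -0.24, 0.045]]
green_marker 0.17 [168.8, 166.5, 34.0, 19.6] 561 [ 0.358 -0.034  0.04 ] [[0.328, -0.05, 0.018], [0.386, -0.011, 0.05]]
bar 0.73 [220.9, 152.3, 69.0, 108.2] 2439 [ 0.479 -0.176  0.061] [[0.44, -0.25, 0.042], [0.551, 0.009, 0.064]]
check_weight 0.64 [289.2, 177.7, 14.0, 25.5] 240 [ 0.576 -0.056  0.034] [[0.565, -0.062, 0.012], [0.587, -0.043, 0.055]]
screwdriver 0.72 [179.6, 206.1, 13.9, 84.5] 624 [ 0.382 -0.172  0.031] [[0.362, -0.289, 0.013], [0.4, -0.114, 0.037]]
motor 0.75 [169.4, 165.0, 33.2, 21.4] 589 [ 0.36  -0.034  0.04 ] [[0.328, -0.05, 0.012], [0.386, -0.002, 0.05]]
```

View pics/scene0.png

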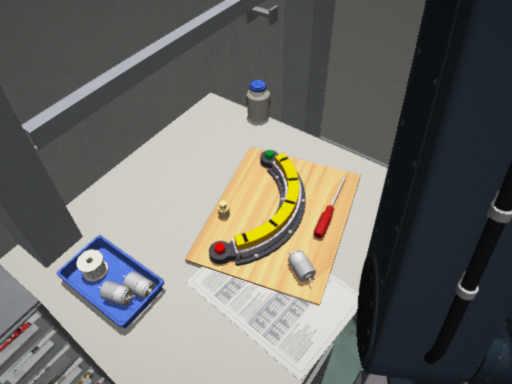

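View pics/side0.png

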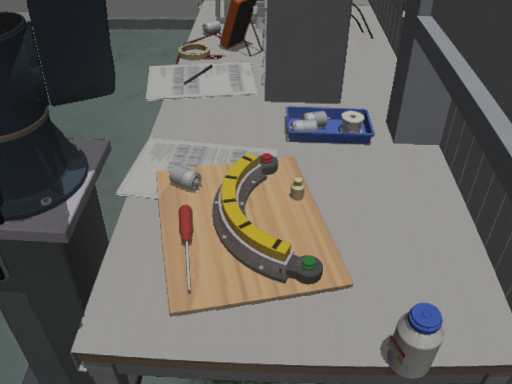

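```bash
cat > fit.py <<'E'
from h import *
from scipy.optimize import least_squares
pts=[];dark=[];R=G=None; mk={}
for n in ["scene","side"]:
    p=snapshot(n); X=cloud(p); im=p["image"].astype(int); b,g,r=im[...,0],im[...,1],im[...,2]
    reg=(X[...,0]>.4)&(X[...,0]<.62)&(X[...,1]>-.29)&(X[...,1]<.07)
    top=reg&(X[...,2]>.055)&(X[...,2]<.072)
    y=top&(r>120)&(g>90)&(b<.5*g)
    k=top&(r<70)&(g<70)
    for nm,c in (("red",(r>120)&(g<60)&(b<60)),("green",(g>70)&(r<.6*g)&(b<.8*g))):
        m=reg&c&(X[...,2]>.038)&(X[...,2]<.055); mk[nm,n]=np.median(X[m],0); print(n,nm,m.sum(),np.round(mk[nm,n],4))
    print(n,y.sum(),k.sum(),"z",np.round(np.percentile(X[y][:,2],[5,50,95]),4))
    pts.append(X[y]);dark.append(X[k])
def fit(P):
    f=lambda q:(lambda d:np.maximum(np.abs(d)-.013,0)+.15*d)(np.hypot(P[:,0]-q[0],P[:,1]-q[1])-.160)
    s=least_squares(f,[.6,-.09],loss="soft_l1",f_scale=.003); return s.x
for nm,P,D in (("scene",pts[0],dark[0]),("side",pts[1],dark[1]),("both",np.vstack(pts),np.vstack(dark))):
    c=fit(P); d=np.hypot(*(P[:,:2]-c).T)
    a=lambda Q:np.mod(np.arctan2(Q[:,1]-c[1],Q[:,0]-c[0]),2*np.pi)
    e=np.percentile(a(P),[.3,99.7]); rr=np.abs(np.hypot(*(D[:,:2]-c).T)-.16)<.011
    print(nm,"c",np.round(c,4),"r",np.round(np.percentile(d,[3,50,97]),4),"ends",np.round(e,3),"span",round(e[1]-e[0],3),"mid",round(e.mean(),3))
    A=a(D[rr]); best=max(np.arange(2.8,3.7,.005),key=lambda m:sum((np.abs(A-m-i*.43125)<.025).sum() for i in(-2,-1,0,1,2)))
    print(" marks mid",round(best,3),[int((np.abs(A-best-i*.43125)<.03).sum()) for i in(-2,-1,0,1,2)],len(A))
    for m in (best,):
        print(np.round([[c[0]+.16*np.cos(m+i*.43125),c[1]+.16*np.sin(m+i*.43125)] for i in(-2,-1,0,1,2)],4).tolist())
    for k,v in mk.items(): print(k,round(float(np.hypot(*(v[:2]-c))),4),round(float(a(v[None])[0]),3))
E
python3 fit.py
```

```text
scene red 79 [0.5161 0.0405 0.0464]
scene green 55 [ 0.5854 -0.2462  0.0459]
scene 1259 54 z [0.0621 0.0649 0.067 ]
side red 38 [0.5157 0.0394 0.0437]
side green 107 [ 0.588  -0.2497  0.0435]
side 1479 104 z [0.06   0.0618 0.0635]
scene c [ 0.6031 -0.0908] r [0.1437 0.1569 0.1681] ends [2.381 4.386] span 2.005 mid 3.383
 marks mid 3.38 [13, 12, 10, 5, 6] 47
[[0.4732, 0.0027], [0.446, -0.0601], [0.4476, -0.1285], [0.4776, -0.1901], [0.5306, -0.2334]]
('red', 'scene') 0.1575 2.156
('green', 'scene') 0.1564 4.599
('red', 'side') 0.1568 2.162
('green', 'side') 0.1596 4.618
side c [ 0.6032 -0.0923] r [0.1442 0.1566 0.1677] ends [2.394 4.389] span 1.995 mid 3.392
 marks mid 3.39 [5, 9, 14, 23, 24] 88
[[0.4724, -0.0001], [0.4458, -0.0632], [0.4481, -0.1316], [0.4787, -0.1928], [0.5321, -0.2356]]
('red', 'scene') 0.1588 2.151
('green', 'scene') 0.155 4.597
('red', 'side') 0.1581 2.157
('green', 'side') 0.1582 4.616
both c [ 0.6031 -0.0915] r [0.1439 0.1568 0.1682] ends [2.382 4.39 ] span 2.008 mid 3.386
 marks mid 3.38 [21, 26, 24, 23, 23] 133
[[0.4733, 0.002], [0.4461, -0.0609], [0.4476, -0.1293], [0.4777, -0.1909], [0.5307, -0.2342]]
('red', 'scene') 0.1582 2.154
('green', 'scene') 0.1557 4.598
('red', 'side') 0.1575 2.159
('green', 'side') 0.1589 4.617
```

```bash
sed -i 's/f=lambda q:.*/f=lambda q:np.hypot(P[:,0]-q[0],P[:,1]-q[1])-.160/' fit.py; python3 fit.py | grep -v " [rg][er]"; nl=1
python3 - <<'E'
from h import *
from scipy.spatial.transform import Rotation as R
print(R.from_quat(get_obs()["tcp_rot"]).as_matrix().round(3).tolist())
E
```

```text
scene 1261 54 z [0.0622 0.0649 0.067 ]
side 1478 103 z [0.0601 0.0618 0.0635]
scene c [ 0.6065 -0.0878] r [0.147  0.1599 0.1714] ends [2.409 4.369] span 1.961 mid 3.389
 marks mid 3.385 [15, 13, 11, 7, 6] 52
[[0.4762, 0.0051], [0.4493, -0.0579], [0.4512, -0.1263], [0.4816, -0.1877], [0.5348, -0.2308]]
('red', 'scene') 0.1582 2.189
('green', 'scene') 0.1606 4.587
('red', 'side') 0.1545 2.193
('green', 'side') 0.1629 4.594
side c [ 0.6076 -0.0923] r [0.1474 0.16   0.171 ] ends [2.413 4.361] span 1.948 mid 3.387
 marks mid 3.375 [12, 16, 16, 26, 27] 98
[[0.4782, 0.0018], [0.4507, -0.0609], [0.4519, -0.1293], [0.4816, -0.191], [0.5344, -0.2346]]
('red', 'scene') 0.1625 2.178
('green', 'scene') 0.1562 4.576
('red', 'side') 0.1589 2.181
('green', 'side') 0.1585 4.584
both c [ 0.6069 -0.0904] r [0.1471 0.16   0.1714] ends [2.403 4.368] span 1.966 mid 3.386
 marks mid 3.385 [28, 30, 28, 34, 35] 155
[[0.4766, 0.0025], [0.4497, -0.0605], [0.4516, -0.1289], [0.4819, -0.1903], [0.5351, -0.2334]]
('red', 'scene') 0.1605 2.181
('green', 'scene') 0.158 4.582
('red', 'side') 0.1569 2.185
('green', 'side') 0.1604 4.589
[[0.0, 0.453, -0.892], [0.0, -0.892, -0.453], [-1.0, 0.0, -0.0]]
```

```bash
python3 -m crank '[[2,3.6,0,0,0,0],[2,3.6,0,0,0,0],[2,3.6,0,0,0,0],[2,3.6,0,0,0,0],[2,3.6,0,0,0,0],[2,3.6,0,0,0,0],[2,3.6,0,0,0,0],[2,3.6,0,0,0,0],[2,3.6,0,0,0,0],[2,3.6,0,0,0,0],[2,3.6,0,0,0,0],[2,3.6,0,0,0,0]]' 0
python3 -m crank '[[0.5,0.8,-2,0,0,0],[0.5,0.8,-2,0,0,0],[0,0,-2,0,0,0],[0,0,-2,0,0,0],[0,0,-1.5,0,0,0],[0,0,-1.5,0,0,0],[0,0,-1,0,0,0],[0,0,0,0,0,0],[0,0,0,0,0,0]]'
python3 - <<'E'
from h import *
o=get_obs(); print(nose_length if not callable(nose_length) else nose_length(),o["tcp_pos"],o["qpos"].round(3) if hasattr(o["qpos"],"round") else o["qpos"])
a=snapshot("side"); b=snapshot("wrist"); cv2.imwrite("pics/m1.png",cv2.resize(np.hstack([a["image"][100:330,120:400],b["image"][77:307,116:396]]),(800,328)))
E
```

```text
clock: 1.9
tcp_pos: [0.4669, -0.0116, 0.3041]
tcp_rot: [0.688, 0.165, -0.687, 0.165]
ft_force: [0.7, -1.0, 0.6]
width: -0.0001
clock: 2.65
tcp_pos: [0.4763, 0.0022, 0.184]
tcp_rot: [-0.688, -0.165, 0.688, -0.165]
ft_force: [0.0, -1.0, 0.3]
width: -0.0002
0.0726 [0.47628409 0.00216772 0.18404814] [ 0.005  0.223 -0.332  1.016  0.     2.676]
```

View pics/m1.png

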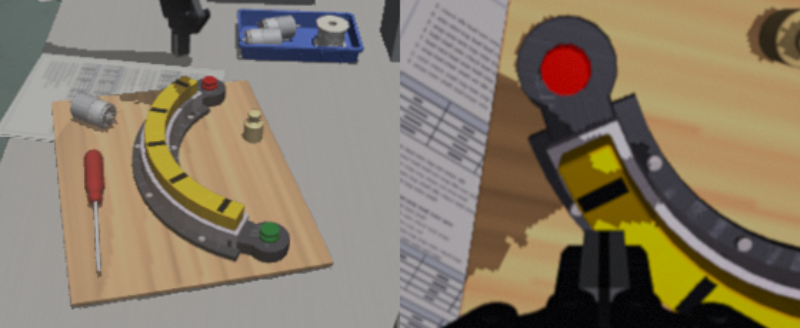

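The side view shows the gripper hovering above the red end. The wrist view shows the red puck and the first mark just ahead of the closed tips. I'll check the mark's position with the wrist camera.

Run:
```python
from h import *
p=snapshot("wrist"); X=cloud(p); im=p["image"].astype(int); b,g,r=im[...,0],im[...,1],im[...,2]
reg=(X[...,0]>.4)&(X[...,1]>-.29)&(X[...,1]<.07)
m=reg&(r>120)&(g<60)&(abs(X[...,2]-.045)<.008); print("red",np.median(X[m],0).round(4))
top=reg&(abs(X[...,2]-.063)<.008)
k=(top&(r<60)&(g<60)).astype(np.uint8)
n,l,s,c=cv2.connectedComponentsWithStats(k)
for i in range(1,n):
    if s[i,4]>60: print(s[i],X[l==i].mean(0).round(4), X[l==i].std(0).round(4))
P=X[top&(g>60)&(b<.5*g)]; d=np.hypot(P[:,0]-.607,P[:,1]+.0905)
a=np.mod(np.arctan2(P[:,1]+.0905,P[:,0]-.607),6.2832); print(np.median(P[:,2]),a.min(),a.max())
for t in np.arange(2.4,3.6,.15):
    q=d[abs(a-t)<.05]
    if len(q)>20: print(round(t,2),len(q),np.percentile(q,[3,50,97]).round(4))
```

```text
red [0.5171 0.0411 0.0443]
[240 202  36  24 389] [0.4783 0.003  0.0629] [0.0054 0.0041 0.0006]
[309 272  28  25 271] [ 0.452  -0.0599  0.0628] [0.006  0.0023 0.0006]
[426 295  86  12 312] [ 0.4853 -0.1676  0.0571] [0.0087 0.0143 0.0013]
[401 307  16  20 171] [ 0.4571 -0.1271  0.0628] [0.0042 0.0023 0.0005]
[497 307  11  26 251] [ 0.4844 -0.1887  0.0628] [0.005  0.0043 0.0005]
0.062349003052855956 2.381879026553475 3.871637092232395
2.4 645 [0.147  0.1585 0.1709]
2.55 551 [0.147 0.159 0.171]
2.7 449 [0.1459 0.1524 0.1602]
2.85 710 [0.1459 0.1569 0.1686]
3.0 240 [0.1453 0.1493 0.1561]
3.15 243 [0.1452 0.1487 0.1531]
3.3 356 [0.145  0.1509 0.1581]
3.45 550 [0.1452 0.1551 0.1671]
3.6 669 [0.1454 0.157  0.1694]
```

```bash
python3 -m crank '[[0.1,0.05,-1,0,0,0],[0,0,-1,0,0,0],[0,0,-1,0,0,0],[0,0,-1,0,0,0],[0,0,-0.3,0,0,0],[0,0,0,0,0,0],[0,0,0,0,0,0]]'
python3 -c "
from bench import *;print(get_obs()['ft_force'],get_obs()['tcp_pos'])"
python3 -m crank '[[0,0,-0.1,0,0,0],[0,0,-0.1,0,0,0],[0,0,-0.1,0,0,0],[0,0,-0.1,0,0,0],[0,0,-0.1,0,0,0],[0,0,0,0,0,0],[0,0,0,0,0,0]]'
python3 -c "
from bench import *;print(get_obs()['ft_force'],get_obs()['tcp_pos'])"
```

```text
clock: 3.38
tcp_pos: [0.4772, 0.0027, 0.1407]
tcp_rot: [-0.688, -0.165, 0.688, -0.165]
ft_force: [0.5, -0.8, 0.6]
width: -0.0001
[ 0.50577703 -0.75389342  0.59807625] [0.47723489 0.00268505 0.14072553]
clock: 3.97
tcp_pos: [0.4773, 0.0027, 0.1359]
tcp_rot: [-0.688, -0.165, 0.688, -0.165]
ft_force: [-0.5, -0.0, 0.2]
width: 0.0
[-0.45342415 -0.04137402  0.21583338] [0.47733117 0.00267599 0.13588689]
```

```bash
for i in 1; do python3 -m crank '[[0,0,-0.1,0,0,0],[0,0,-0.1,0,0,0],[0,0,0,0,0,0],[0,0,0,0,0,0]]'; python3 -m crank '[[0,0,-0.1,0,0,0],[0,0,-0.1,0,0,0],[0,0,0,0,0,0],[0,0,0,0,0,0]]'; done
python3 - <<'E'
from h import *
f=[]
for i in range(6): 
    p=snapshot("side"); o=get_obs(); f.append(o["ft_force"][2])
print(np.mean(f),np.std(f),o["tcp_pos"])
X=cloud(p); im=p["image"].astype(int); b,g,r=im[...,0],im[...,1],im[...,2]
y=(X[...,0]>.4)&(X[...,0]<.62)&(X[...,1]>-.29)&(X[...,1]<.07)&(X[...,2]>.05)&(X[...,2]<.072)&(r>120)&(g>90)&(b<.5*g)
print(np.percentile(X[y][:,2],[5,50,95]),"rest median was .0618")
E
```

```text
clock: 4.3
tcp_pos: [0.4774, 0.0027, 0.134]
tcp_rot: [0.688, 0.165, -0.688, 0.165]
ft_force: [-0.2, 0.3, 3.9]
width: 0.0
clock: 4.63
tcp_pos: [0.4774, 0.0027, 0.1319]
tcp_rot: [0.688, 0.165, -0.688, 0.165]
ft_force: [-0.7, 0.1, 3.8]
width: 0.0001
4.631709125428375 0.3730861755923773 [0.47741716 0.00266814 0.13195451]
[0.05618719 0.05810172 0.05979838] rest median was .0618
```

```bash
python3 -m crank '[[0,0,-0.1,0,0,0],[0,0,0,0,0,0],[0,0,0,0,0,0]]'
python3 - <<'E'
import numpy as np
a=np.linspace(2.5205,4.2455,37); P=np.round(100*np.c_[.608+.16*np.cos(a),-.0903+.16*np.sin(a)],1)
for i in range(0,36,9): print([[round(float(v),1) for v in d] for d in np.diff(P,axis=0)[i:i+9]],P[i+9])
E
```

```text
clock: 5.18
tcp_pos: [0.4774, 0.0027, 0.1309]
tcp_rot: [0.688, 0.165, -0.688, 0.165]
ft_force: [-0.6, 0.6, 4.9]
width: 0.0002
[[-0.4, -0.7], [-0.4, -0.6], [-0.4, -0.7], [-0.3, -0.7], [-0.3, -0.7], [-0.3, -0.7], [-0.3, -0.7], [-0.1, -0.8], [-0.2, -0.7]] [45.1 -6. ]
[[-0.1, -0.8], [-0.1, -0.7], [-0.1, -0.8], [0.0, -0.8], [0.0, -0.7], [0.1, -0.8], [0.1, -0.8], [0.1, -0.7], [0.2, -0.8]] [ 45.3 -12.9]
[[0.2, -0.7], [0.2, -0.7], [0.3, -0.7], [0.3, -0.7], [0.3, -0.7], [0.4, -0.7], [0.4, -0.7], [0.4, -0.6], [0.5, -0.6]] [ 48.3 -19. ]
[[0.5, -0.6], [0.5, -0.6], [0.5, -0.5], [0.6, -0.5], [0.6, -0.5], [0.6, -0.4], [0.7, -0.5], [0.6, -0.4], [0.7, -0.3]] [ 53.6 -23.3]
```

```bash
python3 -m crank '[[-0.4,-0.7,0,0,0,0],[-0.4,-0.6,0,0,0,0],[-0.4,-0.7,0,0,0,0],[-0.3,-0.7,0,0,0,0],[-0.3,-0.7,0,0,0,0],[-0.3,-0.7,0,0,0,0],[-0.3,-0.7,0,0,0,0],[-0.1,-0.8,0,0,0,0],[-0.2,-0.7,0,0,0,0],[0,0,0,0,0,0],[0,0,0,0,0,0]]'
```

```text
clock: 6.1
tcp_pos: [0.4499, -0.0613, 0.1308]
tcp_rot: [-0.687, -0.164, 0.688, -0.165]
ft_force: [-0.4, -2.6, 5.9]
width: 0.0001
```

```bash
python3 -m crank '[[-0.1,-0.8,0,0,0,0],[-0.1,-0.7,0,0,0,0],[-0.1,-0.8,0,0,0,0],[0,-0.8,0,0,0,0],[0,-0.7,0,0,0,0],[0.1,-0.8,0,0,0,0],[0.1,-0.8,0,0,0,0],[0.2,-0.7,0,0,0,0],[0.2,-0.7,0,0,0,0],[0,0,0,0,0,0],[0,0,0,0,0,0]]'
```

```text
clock: 7.02
tcp_pos: [0.4536, -0.1293, 0.131]
tcp_rot: [-0.688, -0.164, 0.688, -0.165]
ft_force: [0.3, -3.9, 4.4]
width: -0.0002
```

```bash
python3 -m crank '[[0.2,-0.7,0,0,0,0],[0.2,-0.7,0,0,0,0],[0.3,-0.7,0,0,0,0],[0.3,-0.7,0,0,0,0],[0.3,-0.7,0,0,0,0],[0.4,-0.7,0,0,0,0],[0.4,-0.7,0,0,0,0],[0.4,-0.6,0,0,0,0],[0.5,-0.6,0,0,0,0],[0,0,0,0,0,0],[0,0,0,0,0,0]]'
```

```text
clock: 7.93
tcp_pos: [0.4839, -0.1903, 0.131]
tcp_rot: [0.688, 0.164, -0.688, 0.165]
ft_force: [0.9, -3.5, 4.6]
width: -0.0
```

```bash
python3 -m crank '[[0.5,-0.6,0,0,0,0],[0.5,-0.6,0,0,0,0],[0.5,-0.5,0,0,0,0],[0.6,-0.5,0,0,0,0],[0.6,-0.5,0,0,0,0],[0.6,-0.4,0,0,0,0],[0.7,-0.5,0,0,0,0],[0.6,-0.4,0,0,0,0],[0.6,-0.3,0,0,0,0],[0,0,0,0,0,0],[0,0,0,0,0,0],[0,0,0,0,0,0]]'
python3 - <<'E'
from h import *
p=snapshot("wrist"); X=cloud(p); im=p["image"].astype(int); b,g,r=im[...,0],im[...,1],im[...,2]
q=snapshot("side");cv2.imwrite("pics/m2.png",cv2.resize(np.hstack([q["image"][100:330,120:400],p["image"][77:307,116:396]]),(800,328)))
Y=cloud(q);im=q["image"].astype(int); b,g,r=im[...,0],im[...,1],im[...,2]
m=(Y[...,0]>.4)&(Y[...,0]<.62)&(Y[...,1]>-.29)&(Y[...,1]<.07)&(Y[...,2]>.045)&(Y[...,2]<.072)&(r>120)&(g>90)&(b<.5*g)
print(np.median(Y[m][:,2]))
E
```

```text
clock: 8.93
tcp_pos: [0.5359, -0.2327, 0.1312]
tcp_rot: [0.688, 0.164, -0.687, 0.165]
ft_force: [3.2, -2.1, 4.8]
width: -0.0002
0.057463390458760366
```

View pics/m2.png

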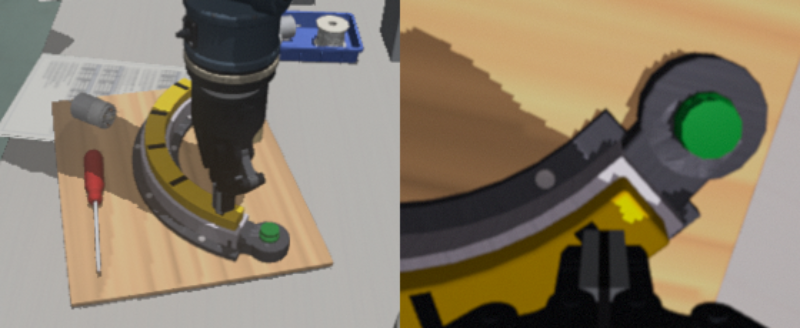

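The tips stand on the last mark next to the green puck, with the bar about 4.4 mm down. Lifting straight up now.

```bash
python3 -m crank '[[0,0,0.5,0,0,0],[0,0,1,0,0,0],[0,0,1.5,0,0,0],[0,0,2,0,0,0],[0,0,2,0,0,0],[0,0,2,0,0,0],[0,0,2,0,0,0],[0,0,1,0,0,0],[0,0,0,0,0,0],[0,0,0,0,0,0],[0,0,0,0,0,0],[0,0,0,0,0,0]]'
python3 fit.py | head -6
python3 - <<'E'
from h import *
q=snapshot("side");cv2.imwrite("pics/m3.png",q["image"]); X=cloud(q)
for t in ["check_weight","screwdriver","motor"]:
    r=trace(t,q)[0]; print(t,r["box"],np.nanmedian(X[r["mask"]],0).round(3))
E
```

```text
clock: 10.03
tcp_pos: [0.5348, -0.2321, 0.2496]
tcp_rot: [-0.687, -0.165, 0.688, -0.164]
ft_force: [0.3, -0.1, 0.1]
width: 0.0004
scene red 87 [0.514  0.0425 0.0464]
scene green 57 [ 0.5859 -0.2459  0.046 ]
scene 1292 75 z [0.0593 0.0648 0.0671]
side red 20 [0.5126 0.0376 0.0443]
side green 112 [ 0.5871 -0.2506  0.043 ]
side 1273 142 z [0.0602 0.0619 0.0635]
check_weight [286.3, 177.2, 16.3, 22.2] [ 0.575 -0.057  0.035]
screwdriver [180.0, 204.3, 11.0, 85.3] [ 0.381 -0.171  0.031]
motor [165.9, 165.2, 35.2, 21.7] [ 0.359 -0.034  0.04 ]
```

View pics/m3.png

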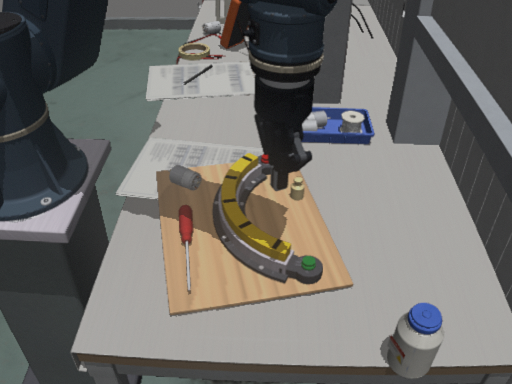

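The arm is clear, the bar is back at its rest height (0.0619 against 0.0618), and nothing has moved. In the side view the red puck is partly hidden by the gripper.

```bash
python3 -c "
from bench import *;print(job_done())"
```

```text
the job is handed in; nothing more can be done
None
```

I ran the bumper test as asked and handed it in after about 10 s of robot time. No verdict was reported.

- **Press and run:** With the gripper closed, I pressed the bar at the mark next to the red marker. I then ran along the arc over all five marks to the one next to the green marker, stopping briefly at each mark, and lifted straight up.
- **Bar depth:** The side camera showed the bar about 3.7 mm down at the start, before a last 1 mm press, and about 4.4 mm down at the end. The fingertip height stayed within 0.4 mm along the run. The upward force read 4.4 to 5.9 N at each stop, consistent with about half travel.
- **After lifting:** The bar's top read 61.9 mm in the side view, against 61.8 mm before the test, and the force was back near zero.
- **Other objects:** The weight, screwdriver and motor were within 1 mm of their first positions, and the green marker within about 1 mm.
- **Disagreement:** The red marker's reading shifted by 2 to 4 mm. The gripper partly hid it in the side view, and the arm was never lowered near it after the start, so I take this as measurement error. It is within the 10 mm limit.

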